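# Pin the carving mount into the turntable yoke

### The arm

A 6-joint arm with a two-finger parallel gripper is mounted at the origin on the work surface. World frame = base frame: x ahead of the robot, y to its left, z up, the work surface at z = 0. Lengths are in m, angles in rad, forces in N, time in s.
With the tool pointing down it reaches from about 0.325 to 0.85 m from the base axis. Payload 4.4 kg.
Tool frame: the origin (TCP) lies on the centre line of the jaws, within the pads' length; the fingertips stand 19 mm ahead of it and the grasp point (between the pads) is the TCP (manip.finger_overhang is the distance from the TCP to the fingertips, in m); z points along the fingers, y is the line along which they close (so a half turn about z gives the same grasp; the last joint's range is limited). The gripper opens to 94 mm and grips with 3 to 60 N. Pads are 16 mm wide; open, the fingers measure 119 mm over their backs; the gripper's body (75 mm by 177 mm) begins 78 mm behind the grasp point.
Start: joints at [1.093, 0.207, 1.542, -0, 1.393, -0.15], TCP at [0.185, 0.544, 0.224] pointing down, gripper open.
Joint ranges: [-2.73, 2.73], [-0.86, 2.22], [0.23, 2.46], [-1.11, 4.25], [0.08, 2.63], [-2.82, 2.82]. Speed limits (rad/s): [2.79, 2.79, 3.14, 3.14, 3.14, 3.14].

### API

Orientations are given as a rotation vector (axis times angle).
In Python, from plant import manip gives the robot as it stands.
- The arm moves only by the shell command python3 -m creep 'ROWS' [FORCE]. ROWS is text: rows parted by semicolons, each of 7 numbers parted by spaces: the shift along the tool's x, y, z in units of 0.03 m (1.0 is 0.03 m), then the turn, a rotation vector about the tool's x, y, z in units of 10 degrees (1.0 is 10 degrees), then the closure, from -1 (fully open) to 1 (shut), so that 0 is half open. A call has 1 to 20 rows; each row shifts and turns the commanded pose from where the row before left it, along the tool's axes as they then stand; what a row does not reach is not made up. A row lasts 1/8 s, in which the tool goes at most 62.5 mm and 10.7 degrees, less where a joint would pass 70% of its speed; a pose out of reach is approached as far as the arm can. A call with a number of a shift or a turn outside -1 to 1 is refused whole. A call with a gripper value outside its range is refused whole. The fingers move at their own pace and stop on an object; FORCE is the grip in N (left out, the last holds). Time passes only in rows, so rows that do not move let the fingers close. It gives the time, the measured TCP pose, the force, the opening and the grip force at its end, in the units of the state.
- manip.read_state(): the state, without advancing time (a new reading comes with each control period).
- manip.get_image(name): name is "scene" or "side" or "wrist"; returns a dict with "frame" (384x512x3 uint8, red, green, blue), "range_z" (384x512 float32, m along the optical axis (not along the pixel's ray), 0 where there is no reading), "camera_matrix" (3x3 intrinsics, pixels), "k1" (the pictures are not rectified: a ray, as slopes to the right and down, at radius r is drawn at 1 + k1 r^2 times it, then the intrinsics apply), "world_from_camera" (4x4, takes a point from camera to world coordinates). Camera axes: x right, y up, looking along -z (the intrinsics and any distortion apply to the point x, -y, -z); pixel columns grow to the right and rows downward; lengths in m; the calibration is good to about 2 mm. A picture is of the moment at which its call begins.
- manip.close_job(): hands the job in; it is judged then, once.
The state is a dict: "time_s": time; "joint_positions": joint angles; "joint_velocities": joint speeds; "joint_efforts": joint torques, N m; "position": TCP position; "orientation": TCP orientation; "force": force on the tool from outside, world axes, zero at the start; "wrist_torque": the same for the moment, N m; "grip_width": opening from 0.0 (shut) to 1.0 (fully open); "grasp_force": force on a finger pad.
Only numpy, scipy, OpenCV 4.12 (cv2) and the standard library are available. Lean on these libraries where they do the work, as an engineer would, in place of code of your own. Each camera call takes 0.05 s, during which the arm holds its last target. There are 200 camera calls.

### The job

Take the headed steel pin from its wooden rest and thread it through the near ear of the steel yoke on the turntable, through the hole in the carving's mounting block and through the far ear, from whichever side you like, until its head is fully home against the ear. The yoke was set up by hand, so feel for the hole; leave the carving standing upright, do not disturb the other things on the bench, and let go at the end.

Things in the scene. Friction and masses are not known exactly. Their poses are not given: they have to be found in the camera images.
- socket (a point): Nominal middle of the yoke's bore line, on the turntable's axis, 85 mm above the bench. y axis = bore direction (level), z up. The yoke was clamped on by hand: its true bore line is parallel to y but lies up to 6 mm to either side (x) and up to 5 mm above or below this point; this reading does not show that. The yoke is not shifted along y. The pin may enter from either side.
- turntable: Fixed round turntable, 200 mm across, 35 mm high, grey cloth top; origin at its underside's centre, axes as the nominal bore point. On it a fixed steel yoke: two upright ears 50 mm wide (x), 16 mm thick (y), outer faces 46 mm either side of the centre, inner faces 60 mm apart, each with a 16 mm round through hole (1.5 mm chamfer), exactly in line; ear tops 20 mm above the hole axis.
- mount_hole (a point): Middle of the 28 mm hole through the carving's mounting block, a loose pale wooden block standing on a fixed plinth of the turntable between the ears: 50 mm across x, 56 mm along its hole (y), 55 mm high, hole 35 mm above its underside. It starts within 1 mm of the nominal bore point, so its hole too is off the true bore line; it slides when pushed. z up.
- mount: The same block, about 0.25 kg, with a dark carved gourd (32 mm wide, 40 mm high) on top; origin at the centre of its underside.
- pin_centre (a point): Middle of the steel pin's shaft, on its axis; x axis towards the nose. Round shaft 14 mm across, 120 mm long (60 mm each way); its last 3 mm at the nose tapers to 12 mm across. At the other end a round head 26 mm across, 10 mm thick (60 to 70 mm behind this point). About 0.185 kg, centre of mass about 17 mm behind this point.
- pin_nose (a point): End of the pin's nose, on its axis, 60 mm ahead of the middle of the shaft; same axes. With the head home it stands 28 mm out of the far ear.
- pin: The pin itself; same frame as the middle of its shaft.
- rest: Fixed wooden rest on which the pin starts, lying level 42 mm above the bench in open-topped slots of two posts (10 mm thick, 40 mm wide, tops 5 mm above the pin's axis) 35 mm ahead of and 24 mm behind the middle of its shaft; the shaft from 30 to 58 mm behind its middle is free to grasp across. Base plate 10 mm high. Origin on the bench under the pin's middle, x towards the nose.
- gouge: Loose bystander: gouge with square wooden handle, 135 mm long, 13 mm high, lying on the turntable's cloth beside the yoke; leave it. Origin at its underside.
- dowel: Loose bystander: square steel bar without a head, 110 x 14 x 14 mm, lying on the bench; leave it. Origin at its underside.
- tape_measure: Loose bystander: black tape measure, 62 x 34 x 60 mm high; leave it. Origin at its underside.
- mallet: Loose bystander: wooden mallet, 230 mm long, head 100 x 75 x 60 mm high; leave it. Origin at its underside.
- pot: Loose bystander: blue ceramic bowl, 70 mm across, 60 mm high; leave it. Origin at its underside.
- brush: Loose bystander: brush lying on the bench; leave it. Origin at its underside.
- sanding_block: Loose bystander: cork sanding block, 90 x 60 x 32 mm; leave it. Origin at its underside.
- offcut: Loose bystander: small turned dark wooden offcut, 60 mm across, 45 mm high; leave it. Origin at its underside.
Mind the look-alikes: they are no part of the job. What is shaped like the pin but green or purple is not meant.

How it is judged:
At the end, for the whole second after the job is handed in: Pin through both ears and the block: its middle within 9 mm of the nominal bore point across and in height, axis within 0.07 rad of the bore, block hole within 9 mm of the pin axis, nose at least 70 mm along the bore (head within 4 mm of the ear); block upright within 0.1 rad; all at rest (x of pin_centre in the frame of socket between -0.009 and 0.009 m and z of pin_centre in the frame of socket between -0.009 and 0.009 m and y of pin_centre in the frame of socket between -0.022 and 0.022 m and (y of pin_nose in the frame of socket above 0.07 m or y of pin_nose in the frame of socket below -0.07 m) and angle between the x axis of pin_centre and the y axis of socket, either way round below 0.07 rad and y of mount_hole in the frame of pin_centre between -0.009 and 0.009 m and z of mount_hole in the frame of pin_centre between -0.009 and 0.009 m and angle between mount_hole's own z axis and vertical below 0.1 rad and linear speed of each of pin, mount below 0.01 m/s); the robot touches nothing.
It fails at once if the carving and its block are tipped over or pulled out of the yoke (angle between mount_hole's own z axis and vertical above 0.4 rad or distance of mount_hole from where it was at the start of the episode above 0.03 m).
It fails at once if a bystander on the bench is disturbed (moved more than 30 mm) (distance of any of gouge, dowel, tape_measure, mallet, pot, brush, sanding_block, offcut from where it was at the start of the episode above 0.03 m).
It also fails if it takes over 72 s, if anything falls off the work surface, if the arm or the gripper's body presses on something with over 40 N, if the wrist force passes 120 N, or if a joint passes its speed limit or range.

## Working session

There is one attempt and no reset: what is moved stays moved. The work goes in short steps, Python scripts to look and compute and a shell command to move; the robot and the scene stay as the last step left them, time stands still between calls to the robot, and variables do not carry over. Pictures are saved under pics/ and viewed, at most 10 in all, crops included, and the job is handed in when it is done.

```bash
mkdir -p pics; ls; cat > h.py <<'E'
import numpy as np,cv2
from plant import manip
from scipy.spatial.transform import Rotation as R
def pts(im):
    K=im["camera_matrix"];h,w=im["range_z"].shape
    u,v=np.meshgrid(np.arange(w),np.arange(h))
    d=cv2.undistortPoints(np.stack([u,v],-1).reshape(-1,1,2).astype(np.float64),K,np.array([im["k1"],0,0,0.])).reshape(h,w,2)
    z=im["range_z"]
    P=np.stack([d[...,0]*z,-d[...,1]*z,-z],-1)
    T=im["world_from_camera"]
    return P@T[:3,:3].T+T[:3,3]
def ray(im,u,v):
    K=im["camera_matrix"]
    d=cv2.undistortPoints(np.array([[[u,v]]],float),K,np.array([im["k1"],0,0,0.])).ravel()
    T=im["world_from_camera"];return T[:3,3],T[:3,:3]@np.array([d[0],-d[1],-1])
def onz(im,u,v,z):
    o,d=ray(im,u,v);return o+d*(z-o[2])/d[2]
E
python3 - <<'E'
from h import *
import pickle
for n in("scene","side","wrist"):
    im=manip.get_image(n);pickle.dump(im,open(n+'.pkl','wb'))
    cv2.imwrite(f'pics/{n}0.png',im["frame"][...,::-1]);print(n,im["world_from_camera"].round(3).tolist(),im["camera_matrix"][0,0],im["k1"],(im["range_z"]>0).mean())
s=manip.read_state();print(s)
E
cd pics; python3 -c "
import cv2,numpy as np
a=cv2.imread('scene0.png');b=cv2.imread('side0.png')
cv2.imwrite('s2.png',cv2.resize(a,(800,600)));cv2.imwrite('d2.png',cv2.resize(b,(800,600)))"
```

```text
pics
scene [[0.377, -0.714, 0.59, 1.24], [0.926, 0.283, -0.249, -0.302], [0.011, 0.641, 0.768, 0.998], [0.0, 0.0, 0.0, 1.0]] 379.1286682498283 -0.051577042610620634 0.9959462483723959
side [[0.965, 0.208, -0.162, 0.347], [-0.264, 0.752, -0.605, -0.743], [-0.004, 0.626, 0.78, 1.003], [0.0, 0.0, 0.0, 1.0]] 426.41778830897374 -0.08496917420490625 0.9959309895833334
wrist [[0.322, -0.921, -0.218, 0.121], [0.947, 0.313, 0.075, 0.566], [-0.001, -0.231, 0.973, 0.383], [0.0, 0.0, 0.0, 1.0]] 336.106663314216 0.020157319073481547 0.996337890625
{'time_s': 0.15, 'joint_positions': array([ 1.09250540e+00,  2.07259337e-01,  1.54261622e+00, -2.99675889e-05,
        1.39348065e+00, -1.50488597e-01]), 'joint_velocities': array([-0.00155727, -0.00099786, -0.00262394, -0.00056176,  0.00211366,
        0.00011752]), 'joint_efforts': array([-1.43933485e-04, -3.71313071e+01, -2.81810331e+01,  6.97749015e-02,
        3.28104012e-02, -1.19597780e-04]), 'position': array([0.18486882, 0.5438501 , 0.22354213]), 'orientation': array([-5.12515581e-01, -3.09897969e+00,  2.64828621e-03]), 'force': array([-0.93492499,  0.15185905, -0.62093407]), 'wrist_torque': array([-0.01357526,  0.01360518,  0.02337901]), 'grasp_force': 0.0, 'grip_width': 1.0010009503017008}
```

View pics/s2.png

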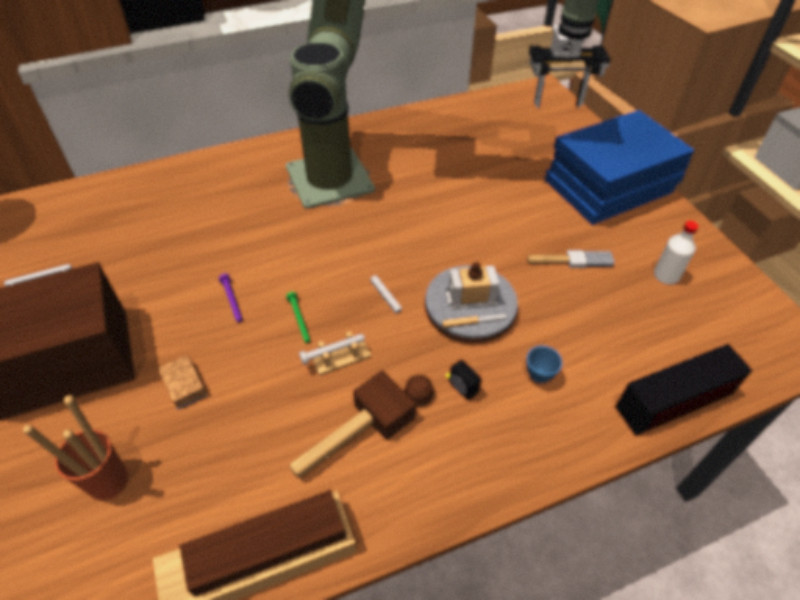

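View pics/d2.png

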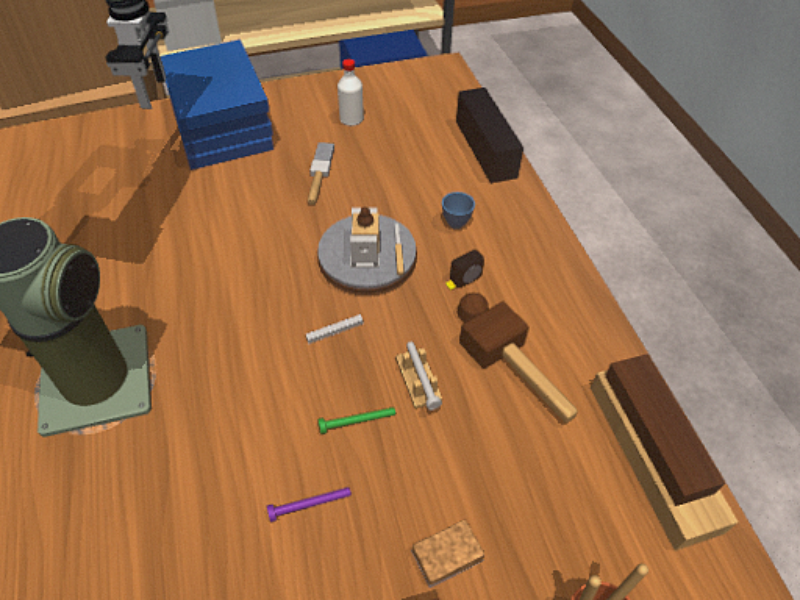

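The side view shows the pin on its rest (head near (433,402), nose near (412,347)) and the turntable with the yoke near (367,250). The gouge lies to the yoke's right, and the bore runs roughly up-down in the picture.

```bash
python3 - <<'E'
from h import *
import pickle
for n in("side","scene"):
    im=pickle.load(open(n+'.pkl','rb'));P=pts(im);f=im["frame"].astype(int)
    sat=f.max(2)-f.min(2)
    if n=="side": c0=P[160,228];p0=P[240,270]
    else: c0=P[195,300];p0=P[223,214]
    print(n,c0,p0)
    # turntable
    m=(abs(P[...,2]-0.035)<0.006)&(sat<40)&(np.hypot(P[...,0]-c0[0],P[...,1]-c0[1])<0.16)
    q=(P[m][:,:2]*1000).astype(np.float32);(cx,cy),r=cv2.minEnclosingCircle(q);print('table',cx,cy,r,len(q),'z',np.median(P[m][:,2]))
    e=(np.hypot(P[...,0]-cx/1e3,P[...,1]-cy/1e3)<0.07)&(abs(P[...,2]-0.105)<0.012)&(sat<45)
    q=(P[e][:,:2]*1000).astype(np.float32);print('ears',len(q),cv2.minAreaRect(q),q.mean(0))
    # pin
    m=(P[...,2]>0.035)&(P[...,2]<0.062)&(sat<35)&(np.hypot(*(P[...,:2]-p0[:2]).transpose(2,0,1))<0.11)
    k,l,st,_=cv2.connectedComponentsWithStats(m.astype(np.uint8));i=1+st[1:,4].argmax();q=P[l==i]
    mu=q[:,:2].mean(0);d=np.linalg.svd(q[:,:2]-mu,full_matrices=False)[2][0];t=(q[:,:2]-mu)@d
    print('pin',len(q),mu,d,mu+d*t.min(),mu+d*t.max(),np.ptp(t),'zmax',np.percentile(q[:,2],[50,95]))
E
```

```text
side [0.51343489 0.10865552 0.07737756] [ 0.55738335 -0.17514049  0.05022231]
table 541.963134765625 147.47613525390625 99.35672760009766 1582 z 0.03373188744229533
ears 163 ((539.0104370117188, 150.15505981445312), (100.26365661621094, 49.83293151855469), 74.71148681640625) [532.6179  130.28609]
pin 245 [ 0.55869794 -0.17775969] [ 0.03233039 -0.99947724] [ 0.55625094 -0.10211212] [ 0.56044269 -0.23169786] 0.12965351187501706 zmax [0.0472775  0.05315654]
scene [0.56392487 0.13194573 0.04281154] [ 0.56709505 -0.1637714   0.04344   ]
table 545.0963745117188 147.37376403808594 97.75743103027344 1167 z 0.03449687746605412
ears 130 ((540.3052978515625, 150.23480224609375), (93.51398468017578, 51.20016860961914), 74.60335540771484) [541.85474 146.80518]
pin 122 [ 0.56424046 -0.17383416] [ 0.05567747 -0.99844881] [ 0.56040162 -0.10499341] [ 0.56734424 -0.22949351] 0.12469352166823101 zmax [0.04647459 0.05102344]
```

```bash
cat >> h.py <<'E'
def go(pos,yaw=None,Rt=None):
    "tool-frame shift (units of .03) and turn (units of 10deg) to TCP pos, tool x at yaw (deg), pointing down"
    s=manip.read_state();Rc=R.from_rotvec(s["orientation"])
    if Rt is None:
        a=np.radians(yaw);x=np.array([np.cos(a),np.sin(a),0]);z=np.array([0,0,-1.]);Rt=R.from_matrix(np.stack([x,np.cross(z,x),z],1))
    d=Rc.inv().apply(np.array(pos)-s["position"])/0.03
    w=np.degrees((Rc.inv()*Rt).as_rotvec())/10
    return d.round(3),w.round(3)
def st():
    s=manip.read_state();M=R.from_rotvec(s["orientation"]).as_matrix()
    print('t',s["time_s"],'p',s["position"].round(4),'yaw',np.degrees(np.arctan2(M[1,0],M[0,0])).round(2),'z',M[:,2].round(4),'F',s["force"].round(1),'T',s["wrist_torque"].round(2),'w',round(s["grip_width"]*94,2),'gf',round(s["grasp_force"],1),'j',s["joint_positions"].round(2))
E
python3 - <<'E'
from h import *
st()
T=manip.get_image("wrist")["world_from_camera"];s=manip.read_state();M=R.from_rotvec(s["orientation"]).as_matrix()
print('cam in tool',(M.T@(T[:3,3]-s["position"])).round(3),(M.T@T[:3,:3]).round(2).tolist())
for y in(92,-88): print(y,go((0.56,-0.15,0.24),y))
E
```

```text
t 0.15 p [0.1849 0.5439 0.2235] yaw 161.22 z [-8.0e-04 -1.6e-03 -1.0e+00] F [-0.9  0.2 -0.6] T [-0.01  0.01  0.02] w 94.09 gf 0.0 j [ 1.09  0.21  1.54 -0.    1.39 -0.15]
cam in tool [ 0.068 -0.    -0.159] [[0.0, 0.97, 0.23], [1.0, -0.0, -0.0], [-0.0, 0.23, -0.97]]
92 (array([-19.284, -17.876,  -0.521]), array([-8.000e-03,  4.000e-03,  6.922e+00]))
-88 (array([-19.284, -17.876,  -0.521]), array([-4.0000e-03, -9.0000e-03, -1.1078e+01]))
```

```bash
r="-0.964 -0.894 0 0 0 0 -1"; python3 -m creep '-0.96 -0.89 0 0 0 0 -1;-0.96 -0.89 0 0 0 0 -1;-0.96 -0.89 0 0 0 0 -1;-0.96 -0.89 0 0 0 0 -1;-0.96 -0.89 0 0 0 0 -1;-0.96 -0.89 0 0 0 0 -1;-0.96 -0.89 0 0 0 0 -1;-0.96 -0.89 0 0 0 0 -1;-0.96 -0.89 0 0 0 0 -1;-0.96 -0.89 0 0 0 0 -1;-0.96 -0.89 0 0 0 0 -1;-0.96 -0.89 0 0 0 0 -1;-0.96 -0.89 0 0 0 0 -1;-0.96 -0.89 0 0 0 0 -1;-0.96 -0.89 0 0 0 0 -1;-0.96 -0.89 0 0 0 0 -1;-0.96 -0.89 0 0 0 0 -1;-0.96 -0.89 0 0 0 0 -1;-0.96 -0.89 0 0 0 0 -1;-0.96 -0.89 0 0 0 0 -1' && python3 -m creep '0 0 0 0 0 1 -1;0 0 0 0 0 1 -1;0 0 0 0 0 1 -1;0 0 0 0 0 1 -1;0 0 0 0 0 1 -1;0 0 0 0 0 1 -1;0 0 0 0 0 0.9 -1;0 0 0 0 0 0 -1'
python3 - <<'E'
from h import *
import pickle
st();im=manip.get_image("wrist");pickle.dump(im,open('w1.pkl','wb'));cv2.imwrite('pics/w1.png',im["frame"][...,::-1])
print(go((0.562,-0.2,0.24),92))
E
```

```text
time_s: 2.7
position: [0.5589, -0.1477, 0.2241]
orientation: [-0.513, -3.099, -0.0]
force: [0.9, 0.2, 0.4]
grip_width: 0.998
grasp_force: 0.0
time_s: 3.7
position: [0.5584, -0.1466, 0.2242]
orientation: [-2.176, -2.266, 0.0]
force: [0.7, 0.3, -0.8]
grip_width: 1.001
grasp_force: 0.0
t 3.7 p [ 0.5584 -0.1466  0.2242] yaw 92.33 z [-5.e-04  2.e-04 -1.e+00] F [ 0.7  0.3 -0.8] T [-0.04  0.06  0.01] w 94.13 gf 0.0 j [-0.41  0.21  1.54 -0.    1.39 -0.45]
(array([-1.784,  0.046, -0.526]), array([-0.003, -0.001,  0.038]))
```

View pics/w1.png

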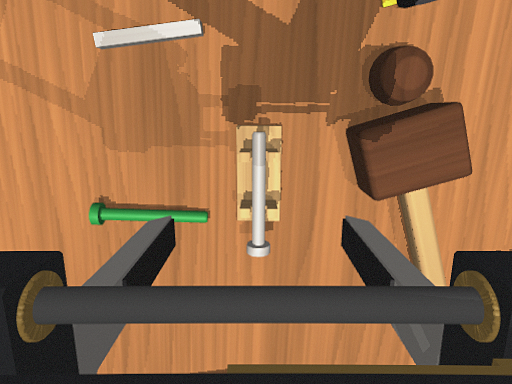

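The wrist view shows the pin vertical at column 259, nose near row 133 and head near row 250. The fingers sit to either side and the dark mallet is off to the right.

```bash
python3 - <<'E'
from h import *
import pickle
im=pickle.load(open('w1.pkl','rb'));P=pts(im);f=im["frame"].astype(int)
m=(f.max(2)-f.min(2)<30)&(f.mean(2)>120);m[:,:225]=0;m[:,295:]=0;m[265:]=0;m[:100]=0
k,l,s,_=cv2.connectedComponentsWithStats(m.astype(np.uint8));i=1+s[1:,4].argmax();print(s[i])
v,u=np.nonzero(l==i);
for a,b in((132,150),(165,190),(205,235),(242,256)):
    k=(v>=a)&(v<=b);c=(np.array([u[k&(v==r)].min()+u[k&(v==r)].max() for r in range(a,b) if (k&(v==r)).any()])/2).mean();print((a+b)/2,c,onz(im,c,(a+b)/2,.042).round(4))
print('top',onz(im,259,v.min(),.042),'bot',onz(im,259,v.max(),.042))
q=P[l==i];print(np.percentile(q[:,2],[50,90]),q[:,1].min(),q[:,1].max())
print([int((l[r]==i).sum()) for r in range(s[i][1],s[i][1]+s[i][3])])
E
```

```text
[ 252  132   14  114 1407]
141.0 258.3888888888889 [ 0.5563 -0.1098  0.042 ]
177.5 258.5 [ 0.5579 -0.1473  0.042 ]
220.0 258.2 [ 0.5595 -0.1934  0.042 ]
249.0 257.875 [ 0.5605 -0.2266  0.042 ]
top [ 0.55650388 -0.10083655  0.042     ] bot [ 0.56154528 -0.22186003  0.042     ]
[0.04645216 0.04782643] -0.22052506752730638 -0.07950759474325246
[10, 12, 13, 13, 12, 12, 12, 14, 13, 14, 14, 13, 13, 13, 13, 13, 13, 13, 13, 13, 13, 13, 13, 13, 14, 12, 12, 12, 12, 12, 12, 12, 12, 12, 12, 12, 12, 12, 12, 12, 12, 12, 12, 12, 12, 12, 12, 12, 12, 12, 12, 12, 12, 12, 12, 12, 12, 12, 12, 13, 13, 13, 13, 13, 13, 13, 13, 13, 13, 13, 13, 13, 13, 13, 13, 12, 12, 12, 12, 12, 12, 12, 12, 12, 12, 12, 12, 12, 12, 13, 13, 13, 13, 13, 13, 13, 13, 13, 13, 12, 12, 12, 12, 11, 12, 12, 11, 11, 13, 12, 13, 11, 10, 7]
```

```bash
python3 -m creep '-0.97 0.03 0 0 0 0 0;-0.97 0.02 0 0 0 0 0;0 0 0 0 0 0 0;0 0 0 0 0 0 0;0 0 0 0 0 0 0;0 0 0 0 0 0 0'; python3 - <<'E'
from h import *
st();print(go((0.560,-0.205,0.042),92.2))
E
```

```text
time_s: 4.5
position: [0.5623, -0.2039, 0.2245]
orientation: [-2.176, -2.265, -0.0]
force: [1.0, 0.4, -0.1]
grip_width: 0.499
grasp_force: 0.0
t 4.5 p [ 0.5623 -0.2039  0.2245] yaw 92.3 z [-0.e+00  1.e-04 -1.e+00] F [ 1.   0.4 -0.1] T [-0.12  0.06 -0.07] w 46.92 gf 0.0 j [-0.49  0.26  1.48  0.    1.4  -0.53]
(array([-0.035, -0.079,  6.084]), array([ 0.   , -0.001,  0.01 ]))
```

```bash
python3 -m creep '-0.03 -0.08 0.9 0 0 0 0;0 0 0.9 0 0 0 0;0 0 0.9 0 0 0 0;0 0 0.9 0 0 0 0;0 0 0.9 0 0 0 0;0 0 0.8 0 0 0 0;0 0 0.5 0 0 0 0;0 0 0.25 0 0 0 0;0 0 0 0 0 0 0;0 0 0 0 0 0 1;0 0 0 0 0 0 1;0 0 0 0 0 0 1;0 0 0 0 0 0 1;0 0 0 0 0 0 1' 50; python3 - <<'E'
from h import *
st()
im=manip.get_image("wrist");cv2.imwrite('pics/w2.png',im["frame"][...,::-1])
E
```

```text
time_s: 6.25
position: [0.5602, -0.2058, 0.0433]
orientation: [2.178, 2.263, 0.0]
force: [-0.2, -0.2, 1.4]
grip_width: 0.126
grasp_force: 50.0
t 6.25 p [ 0.5602 -0.2058  0.0433] yaw 92.22 z [ 7.e-04 -3.e-04 -1.e+00] F [-0.2 -0.2  1.4] T [-0.07 -0.   -0.01] w 11.88 gf 50.0 j [-0.5   0.45  1.62  0.    1.06 -0.54]
```

View pics/w2.png

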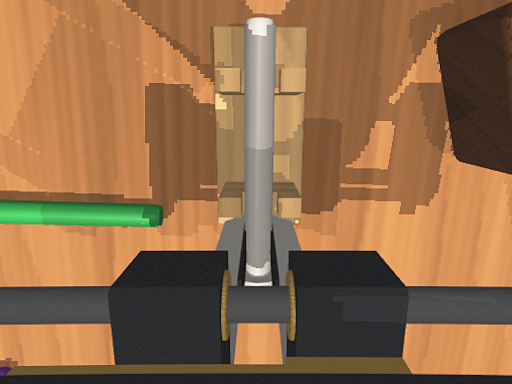

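The pin is gripped cleanly, with its nose at (259,20) and its head seated behind the fingers. I'll lift it and look down over the yoke.

```bash
python3 -m creep '0 0 -0.5 0 0 0 1;0 0 -0.9 0 0 0 1;0 0 -1 0 0 0 1;0 0 -1 0 0 0 1;0 0 -1 0 0 0 1;0 0 -1 0 0 0 1;0 0 -0.6 0 0 0.86 1;0 0 0 0 0 0.86 1;0 0 0 0 0 0 1' ; python3 - <<'E'
from h import *
st();print(go((0.52,0.072,0.22),75))
E
```

```text
time_s: 7.42
position: [0.5596, -0.2056, 0.2236]
orientation: [2.49, 1.915, -0.0]
force: [-0.1, 0.8, -3.0]
grip_width: 0.127
grasp_force: 50.0
t 7.425 p [ 0.5596 -0.2056  0.2236] yaw 75.12 z [ 0.e+00 -2.e-04 -1.e+00] F [-0.1  0.8 -3. ] T [-0.08  0.13  0.04] w 11.94 gf 50.0 j [-0.5   0.25  1.49 -0.    1.4  -0.24]
(array([ 8.605, -3.653,  0.117]), array([0.001, 0.001, 0.012]))
```

```bash
python3 -m creep '0.86 -0.365 0 0 0 0 1;0.86 -0.365 0 0 0 0 1;0.86 -0.365 0 0 0 0 1;0.86 -0.365 0 0 0 0 1;0.86 -0.365 0 0 0 0 1;0.86 -0.365 0 0 0 0 1;0.86 -0.365 0 0 0 0 1;0.86 -0.365 0 0 0 0 1;0.86 -0.365 0 0 0 0 1;0.86 -0.365 0 0 0 0 1;0 0 0 0 0 0 1;0 0 0 0 0 0 1'; python3 - <<'E'
from h import *
import pickle
st();im=manip.get_image("wrist");pickle.dump(im,open('w3.pkl','wb'));cv2.imwrite('pics/w3.png',im["frame"][...,::-1])
E
```

```text
time_s: 8.93
position: [0.5206, 0.0714, 0.2227]
orientation: [2.491, 1.914, -0.002]
force: [-0.0, -0.9, -1.7]
grip_width: 0.128
grasp_force: 50.0
t 8.925 p [0.5206 0.0714 0.2227] yaw 75.1 z [-7.e-04 -7.e-04 -1.e+00] F [-0.  -0.9 -1.7] T [-0.14  0.12 -0.  ] w 12.03 gf 50.0 j [-0.03  0.1   1.66 -0.    1.38  0.23]
```

View pics/w3.png

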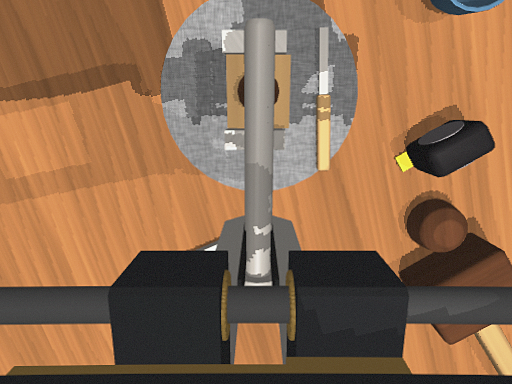

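The wrist view shows the turntable with both ears (left edge near column 222, right near 287) set slightly left of the wooden block (columns 226–291). The gouge lies to the right at about column 323.

```bash
python3 - <<'E'
from h import *
import pickle
im=pickle.load(open('w3.pkl','rb'));P=pts(im);f=im["frame"].astype(int);sat=f.max(2)-f.min(2)
Z=P[...,2]
dist=np.hypot(P[...,0]-.541,P[...,1]-.149)
m=(abs(Z-.035)<.006)&(dist<.13)&(sat<40);m[:,:150]=0;m[190:]=0
print('cloth z',np.median(Z[m]))
q=(P[m][:,:2]*1e3).astype(np.float32);print('circle',cv2.minEnclosingCircle(q))
E=(Z>.088)&(Z<.122)&(dist<.08)
ear=E&(sat<45); blk=E&(sat>55)&(f[...,0]>120)
for n,mm in(('ear',ear),('blk',blk)):
    q=P[mm];print(n,len(q),'z',np.percentile(q[:,2],[10,50,90]).round(4),cv2.minAreaRect((q[:,:2]*1e3).astype(np.float32)))
for r in list(range(26,56,3))+list(range(58,126,8))+list(range(127,154,3)):
    a=np.nonzero(E[r]&(np.arange(512)>200)&(np.arange(512)<310))[0]
    if len(a): print(r,a.min(),a.max(),'ear' if sat[r,a.min()+2]<45 else 'blk',Z[r,a].mean().round(4), onz(im,a.min()-.5,r,.105)[:2].round(4),onz(im,a.max()+.5,r,.105)[:2].round(4))
E
```

```text
cloth z 0.03397953051932498
circle ((541.0840454101562, 149.5660400390625), 98.0284423828125)
ear 1661 z [0.0994 0.1006 0.1183] ((537.3703002929688, 150.48165893554688), (91.93486785888672, 50.501216888427734), 74.92761993408203)
blk 2111 z [0.1031 0.104  0.1049] ((540.2667846679688, 149.62767028808594), (55.072723388671875, 49.958370208740234), 74.84546661376953)
32 222 286 ear 0.1008 [0.5247 0.1987] [0.5724 0.186 ]
35 222 286 ear 0.1007 [0.5241 0.1967] [0.5719 0.184 ]
38 222 286 ear 0.1005 [0.5235 0.1947] [0.5714 0.1819]
41 222 286 ear 0.1006 [0.5229 0.1926] [0.5709 0.1799]
44 222 286 ear 0.1005 [0.5223 0.1906] [0.5704 0.1778]
47 222 286 ear 0.1005 [0.5217 0.1886] [0.5699 0.1758]
50 222 286 ear 0.1006 [0.5211 0.1865] [0.5694 0.1737]
53 223 286 ear 0.0964 [0.5213 0.1843] [0.5689 0.1716]
58 226 290 blk 0.1041 [0.5225 0.1802] [0.571  0.1673]
66 226 290 blk 0.104 [0.5209 0.1746] [0.5696 0.1617]
74 226 289 blk 0.1042 [0.5192 0.169 ] [0.5675 0.1562]
82 226 289 blk 0.1073 [0.5176 0.1633] [0.5661 0.1504]
90 227 288 blk 0.1094 [0.5166 0.1573] [0.5639 0.1447]
98 227 288 blk 0.1073 [0.5149 0.1515] [0.5625 0.1388]
106 227 288 blk 0.1036 [0.5132 0.1456] [0.5611 0.1329]
114 227 288 blk 0.104 [0.5115 0.1396] [0.5596 0.1268]
122 227 288 blk 0.104 [0.5097 0.1336] [0.5581 0.1207]
127 227 288 blk 0.104 [0.5086 0.1297] [0.5572 0.1168]
130 224 284 ear 0.1003 [0.5056 0.1281] [0.5535 0.1154]
133 224 284 ear 0.1005 [0.5049 0.1258] [0.5529 0.113 ]
136 224 284 ear 0.1004 [0.5043 0.1234] [0.5523 0.1107]
139 224 284 ear 0.1002 [0.5036 0.1211] [0.5517 0.1083]
142 224 283 ear 0.1004 [0.5029 0.1188] [0.5504 0.1062]
145 225 283 ear 0.1004 [0.503  0.1162] [0.5498 0.1038]
148 225 283 ear 0.1003 [0.5023 0.1139] [0.5492 0.1014]
```

```bash
python3 - <<'E'
from h import *
import pickle
im=pickle.load(open('w3.pkl','rb'));P=pts(im);f=im["frame"].astype(int);sat=f.max(2)-f.min(2)
s=manip.read_state();Rt=R.from_rotvec(s["orientation"]);tool=lambda p:Rt.inv().apply(p-s["position"])*1e3
Z=P[...,2]
pin=(Z>.2)&(Z<.25);zp=s["position"][2]-.0013-.001
for r in (20,24,30,40,60,90,120,150,180,210):
    a=np.nonzero(pin[r,235:285])[0]+235
    if len(a): print('pin',r,a.min(),a.max(),tool(onz(im,(a.min()+a.max())/2,r,zp)).round(2),'ztop',Z[r,a].max().round(4))
print('pin top row',[r for r in range(8,26) if pin[r,240:275].any()][0])
print('ear lateral:')
for r,l,rr in((35,222,286),(47,222,286),(133,224,284),(145,225,283)):
    L=tool(onz(im,l-.5,r,.1005));Q=tool(onz(im,rr+.5,r,.1005));print(r,((L+Q)/2).round(2),(Q-L)[1].round(2))
print('block:')
for r,l,rr in((60,226,290),(110,227,288)):
    L=tool(onz(im,l-.5,r,.104));Q=tool(onz(im,rr+.5,r,.104));print(r,((L+Q)/2).round(2),(Q-L)[1].round(2))
E
```

```text
pin 20 246 272 [105.34  -0.85   2.23] ztop 0.2255
pin 24 245 273 [103.75  -0.85   2.23] ztop 0.2262
pin 30 244 274 [101.33  -0.84   2.24] ztop 0.2267
pin 40 244 274 [97.26 -0.84  2.24] ztop 0.2266
pin 60 244 274 [88.94 -0.82  2.24] ztop 0.2272
pin 90 244 273 [76.01 -1.02  2.25] ztop 0.2271
pin 120 244 273 [62.52 -1.    2.26] ztop 0.2271
pin 150 244 272 [48.43 -1.21  2.27] ztop 0.2274
pin 180 244 272 [33.74 -1.19  2.28] ztop 0.2279
pin 210 244 271 [18.4  -1.42  2.29] ztop 0.2274
pin top row 18
ear lateral:
35 [123.18  -4.5  122.24] 50.21
47 [114.59  -4.52 122.25] 50.62
133 [ 48.53  -4.62 122.29] 50.43
145 [ 38.66  -4.63 122.29] 49.19
block:
60 [104.65  -1.39 118.75] 50.44
110 [ 67.01  -1.74 118.78] 49.81
```

```bash
python3 -m creep '-0.72 -0.12 0 0 0 -0.03 1;-0.72 0 0 0 0 0 1;-0.72 0 0 0 0 0 1;-0.71 0 0 0 0 0 1;0 0 0.8 0 0 0 1;0 0 0.8 0 0 0 1;0 0 0.8 0 0 0 1;0 0 0.8 0 0 0 1;0 0 0.8 0 0 0 1;0 0 0.65 0 0 0 1;0 0 0 0 0 0 1;0 0 0 0 0 0 1' ; python3 - <<'E'
from h import *
s=manip.read_state()
st()
im=manip.get_image("wrist");cv2.imwrite('pics/w4.png',im["frame"][...,::-1])
b=np.array([np.cos(np.radians(74.9)),np.sin(np.radians(74.9)),0]);e=np.array([b[1],-b[0],0]);c=np.array([.5411,.1496,.085])
d=s["position"]-c;print('along',d@b,'lat',d@e,'z',d[2])
E
```

```text
time_s: 10.48
position: [0.4961, -0.0112, 0.0842]
orientation: [2.487, 1.918, 0.001]
force: [0.2, 0.7, -1.8]
grip_width: 0.129
grasp_force: 50.0
t 10.475 p [ 0.4961 -0.0112  0.0842] yaw 75.28 z [ 1.2e-03 -3.0e-04 -1.0e+00] F [ 0.2  0.7 -1.8] T [-0.07  0.07 -0.01] w 12.08 gf 50.0 j [-0.2   0.21  1.86 -0.    1.07  0.06]
along -0.16697884134551566 lat -0.0015300232485641319 z -0.0008027652907513783
```

View pics/w4.png

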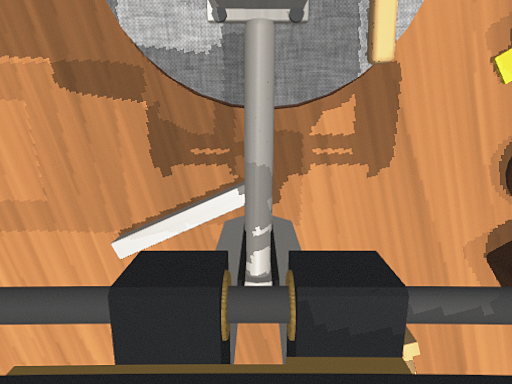

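The wrist view shows the pin at column 259, pointing at the yoke foot whose two screws (220 and 296) are centred on 258, so it is aligned sideways. Now I'll advance slowly, feeling for contact.

```bash
python3 -m creep '0.3 0 0.03 0 0 0 1;0.15 0 0 0 0 0 1;0.1 0 0 0 0 0 1;0.07 0 0 0 0 0 1;0.07 0 0 0 0 0 1;0.07 0 0 0 0 0 1;0 0 0 0 0 0 1'; cat > pos.py <<'E'
from h import *
s=manip.read_state()
st()
b=np.array([np.cos(np.radians(74.9)),np.sin(np.radians(74.9)),0]);e=np.array([b[1],-b[0],0]);c=np.array([.5411,.1496,.085])
d=s["position"]-c;print('nose past near face mm',(d@b+.046+.106)*1e3,'lat',d@e*1e3,'z',d[2]*1e3,'F along',s["force"]@b,'lat',s["force"]@e,'up',s["force"][2])
E
python3 pos.py
```

```text
time_s: 11.4
position: [0.5012, 0.0116, 0.0825]
orientation: [-2.487, -1.919, 0.0]
force: [-0.0, -0.4, -1.3]
grip_width: 0.131
grasp_force: 50.0
t 11.4 p [0.5012 0.0116 0.0825] yaw 75.32 z [-1.e-04  0.e+00 -1.e+00] F [-0.  -0.4 -1.3] T [-0.1   0.11 -0.02] w 12.28 gf 50.0 j [-0.15  0.22  1.85  0.    1.07  0.11]
nose past near face mm 8.396841877877842 lat -2.570629772138265 z -2.4750489108405356 F along -0.40434873203073285 lat 0.09875158320763565 up -1.2883925130087075
```

```bash
python3 -m creep '0.1 0 0 0 0 0 1;0.1 0 0 0 0 0 1;0.1 0 0 0 0 0 1;0.1 0 0 0 0 0 1;0 0 0 0 0 0 1'; python3 pos.py
```

```text
time_s: 12.02
position: [0.5043, 0.0234, 0.0826]
orientation: [-2.487, -1.92, -0.0]
force: [1.0, -0.0, -2.7]
grip_width: 0.129
grasp_force: 50.0
t 12.025 p [0.5043 0.0234 0.0826] yaw 75.34 z [ 0.  0. -1.] F [ 1.  -0.  -2.7] T [-0.12  0.12 -0.03] w 12.08 gf 50.0 j [-0.13  0.23  1.84  0.    1.07  0.13]
nose past near face mm 20.586274162762567 lat -2.6457643774609907 z -2.4466542092472094 F along 0.22689931520108128 lat 0.9449197128706244 up -2.6931555693373443
```

```bash
python3 -m creep '0.15 0 0 0 0 0 1;0.15 0 0 0 0 0 1;0.15 0 0 0 0 0 1;0.15 0 0 0 0 0 1;0.15 0 0 0 0 0 1;0.15 0 0 0 0 0 1;0 0 0 0 0 0 1'; python3 pos.py;  python3 - <<'E'
from h import *
im=manip.get_image("wrist");a=im["frame"][...,::-1];im=manip.get_image("side");b=cv2.resize(im["frame"][120:216,180:308,::-1],(512,384))
cv2.imwrite('pics/c5.png',cv2.resize(np.hstack([a,b]),(800,300)))
E
```

```text
time_s: 12.9
position: [0.5112, 0.0496, 0.0825]
orientation: [2.487, 1.92, 0.0]
force: [-0.5, -0.4, -2.1]
grip_width: 0.124
grasp_force: 50.0
t 12.9 p [0.5112 0.0496 0.0825] yaw 75.35 z [ 0. -0. -1.] F [-0.5 -0.4 -2.1] T [-0.13  0.1   0.01] w 11.66 gf 50.0 j [-0.07  0.24  1.82 -0.    1.08  0.18]
nose past near face mm 47.63866902372242 lat -2.8338854654300576 z -2.468437147760419 F along -0.5576561212957541 lat -0.38851825496345466 up -2.0515846553335866
```

View pics/c5.png

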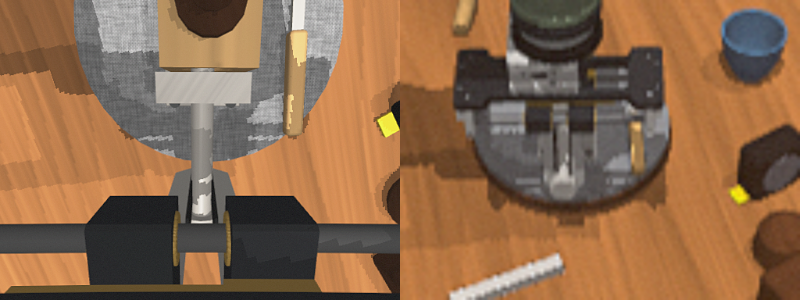

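The pin has passed through the near ear into the block with no contact force, and the carving is upright. I'll go on gently towards the far ear.

```bash
python3 -m creep '0.15 0 0 0 0 0 1;0.15 0 0 0 0 0 1;0.15 0 0 0 0 0 1;0.15 0 0 0 0 0 1;0.1 0 0 0 0 0 1;0.07 0 0 0 0 0 1;0.07 0 0 0 0 0 1;0.07 0 0 0 0 0 1;0.07 0 0 0 0 0 1;0.07 0 0 0 0 0 1;0 0 0 0 0 0 1'; python3 pos.py
```

```text
time_s: 14.38
position: [0.5192, 0.0799, 0.0826]
orientation: [2.487, 1.92, 0.0]
force: [-1.0, -0.3, -2.0]
grip_width: 0.13
grasp_force: 50.0
t 14.375 p [0.5192 0.0799 0.0826] yaw 75.33 z [ 2.e-04  0.e+00 -1.e+00] F [-1.  -0.3 -2. ] T [-0.16  0.08  0.  ] w 12.2 gf 50.0 j [-0.01  0.27  1.79  0.    1.09  0.24]
nose past near face mm 78.98155286096568 lat -3.008616386934973 z -2.4037718858020973 F along -0.5323972959256115 lat -0.8651578509156158 up -1.9827728818307604
```

```bash
python3 -m creep '0.07 0 0 0 0 0 1;0.07 0 0 0 0 0 1;0.07 0 0 0 0 0 1;0.07 0 0 0 0 0 1;0.07 0 0 0 0 0 1;0.05 0 0 0 0 0 1;0 0 0 0 0 0 1'; python3 pos.py
```

```text
time_s: 15.25
position: [0.5222, 0.0915, 0.0826]
orientation: [-2.487, -1.92, -0.0]
force: [0.4, 0.3, -0.7]
grip_width: 0.127
grasp_force: 50.0
t 15.25 p [0.5222 0.0915 0.0826] yaw 75.32 z [ 1.e-04  1.e-04 -1.e+00] F [ 0.4  0.3 -0.7] T [-0.05  0.12  0.02] w 11.9 gf 50.0 j [0.01 0.28 1.78 0.   1.09 0.27]
nose past near face mm 90.95901574183945 lat -3.129471419085766 z -2.4180123770497635 F along 0.3966120367826608 lat 0.34762668563870674 up -0.7366345330826141
```

```bash
python3 -m creep '0 0 0 0 0 0 0.25;0 0 0 0 0 0 0.25;0 0 0 0 0 0 0.25;0 0 0 0 0 0 0.25;-0.45 0 0 0 0 0 0.25;-0.45 0 0 0 0 0 0.25;-0.45 0 0 0 0 0 0.25;0 0 0 0 0 0 1;0 0 0 0 0 0 1;0 0 0 0 0 0 1;0 0 0 0 0 0 1;0 0 0 0 0 0 1' 30; python3 pos.py; python3 - <<'E'
from h import *
im=manip.get_image("wrist");cv2.imwrite('pics/w6.png',im["frame"][...,::-1])
E
```

```text
time_s: 16.75
position: [0.5118, 0.0524, 0.0825]
orientation: [-2.487, -1.92, 0.0]
force: [0.6, -0.5, -0.6]
grip_width: 0.005
grasp_force: 0.0
t 16.75 p [0.5118 0.0524 0.0825] yaw 75.35 z [-1.e-04  0.e+00 -1.e+00] F [ 0.6 -0.5 -0.6] T [-0.05  0.1  -0.01] w 0.43 gf 0.0 j [-0.07  0.25  1.82  0.    1.08  0.19]
nose past near face mm 50.57694972983486 lat -2.9355334312539436 z -2.4999148738249763 F along -0.2820490892820821 lat 0.7280919984787249 up -0.5565106691638894
```

View pics/w6.png

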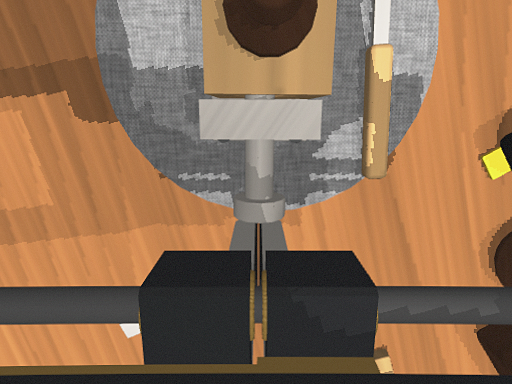

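The pin stays level in the ears and the closed fingers are right behind its head (rows 195–222). Now I'll push the head home.

```bash
python3 -m creep '0.15 0 0 0 0 0 1;0.1 0 0 0 0 0 1;0.1 0 0 0 0 0 1;0.1 0 0 0 0 0 1;0.1 0 0 0 0 0 1;0.1 0 0 0 0 0 1;0.1 0 0 0 0 0 1;0.1 0 0 0 0 0 1;0.07 0 0 0 0 0 1;0 0 0 0 0 0 1'; python3 pos.py
```

```text
time_s: 18.05
position: [0.5189, 0.0792, 0.0826]
orientation: [-2.487, -1.919, -0.001]
force: [0.5, 0.9, 0.7]
grip_width: 0.004
grasp_force: 0.0
t 18.05 p [0.5189 0.0792 0.0826] yaw 75.33 z [ 2.e-04  5.e-04 -1.e+00] F [0.5 0.9 0.7] T [-0.05  0.09 -0.03] w 0.36 gf 0.0 j [-0.01  0.27  1.79  0.    1.09  0.24]
nose past near face mm 78.30141164471037 lat -3.0788042907823394 z -2.440885964664727 F along 0.9585596527959278 lat 0.23754111804893044 up 0.6868301895550569
```

```bash
python3 -m creep '0.07 0 0 0 0 0 1;0.07 0 0 0 0 0 1;0.07 0 0 0 0 0 1;0.05 0 0 0 0 0 1;0 0 0 0 0 0 1'; python3 pos.py;  python3 -m creep '0.04 0 0 0 0 0 1;0.03 0 0 0 0 0 1;0 0 0 0 0 0 1'; python3 pos.py
```

```text
time_s: 18.68
position: [0.5209, 0.0867, 0.0825]
orientation: [-2.487, -1.919, -0.0]
force: [-0.8, -0.5, 0.1]
grip_width: 0.002
grasp_force: 0.2
t 18.675 p [0.5209 0.0867 0.0825] yaw 75.33 z [ 1.e-04  3.e-04 -1.e+00] F [-0.8 -0.5  0.1] T [-0.15  0.08 -0.04] w 0.19 gf 0.2 j [0.   0.27 1.78 0.   1.09 0.26]
nose past near face mm 85.99438503289129 lat -3.151628909442529 z -2.477996074198699 F along -0.738344972437604 lat -0.6428915438811551 up 0.11307980803562953
time_s: 19.05
position: [0.5209, 0.0868, 0.0826]
orientation: [2.485, 1.919, -0.005]
force: [-2.1, -7.0, 2.5]
grip_width: 0.006
grasp_force: 3.3
t 19.05 p [0.5209 0.0868 0.0826] yaw 75.34 z [-0.0014 -0.0032 -1.    ] F [-2.1 -7.   2.5] T [-1.24  0.36 -0.01] w 0.61 gf 3.3 j [ 0.    0.27  1.78 -0.    1.09  0.26]
nose past near face mm 86.10430570674758 lat -3.124001997105325 z -2.43336291691236 F along -7.2627983002609104 lat -0.1794847917430217 up 2.508012611827778
```

```bash
python3 -m creep '0.05 0 0 0 0 0 1;0.05 0 0 0 0 0 1;0 0 0 0 0 0 1'; python3 pos.py; python3 -m creep '-0.15 0 0 0 0 0 1;-0.7 0 0 0 0 0 1;-0.7 0 0 0 0 0 1;0 0 0 0 0 0 1;0 0 0 0 0 0 1'; python3 - <<'E'
from h import *
st()
im=manip.get_image("wrist");P=pts(im);cv2.imwrite('pics/w7.png',im["frame"][...,::-1])
E
```

```text
time_s: 19.42
position: [0.5209, 0.0869, 0.0826]
orientation: [2.482, 1.918, -0.013]
force: [-4.5, -15.5, 4.9]
grip_width: 0.007
grasp_force: 7.6
t 19.425 p [0.5209 0.0869 0.0826] yaw 75.39 z [-0.0035 -0.0087 -1.    ] F [ -4.5 -15.5   4.9] T [-2.59  0.79 -0.05] w 0.62 gf 7.6 j [ 0.01  0.28  1.78 -0.01  1.09  0.27]
nose past near face mm 86.20840299898248 lat -3.133471473113516 z -2.389437184463508 F along -16.12084423667603 lat -0.343535602096347 up 4.917589339960945
time_s: 20.05
position: [0.5106, 0.0471, 0.0826]
orientation: [-2.487, -1.919, -0.001]
force: [0.1, 0.3, -0.5]
grip_width: 0.009
grasp_force: 0.0
t 20.05 p [0.5106 0.0471 0.0826] yaw 75.31 z [ 5.e-04  9.e-04 -1.e+00] F [ 0.1  0.3 -0.5] T [-0.1   0.08  0.01] w 0.83 gf 0.0 j [-0.08  0.24  1.82  0.    1.08  0.18]
```

View pics/w7.png

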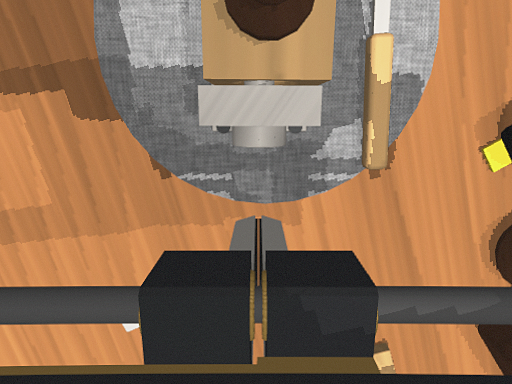

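The picture shows the head flush against the near ear at (258,137) with no shaft visible, the carving upright and the fingers clear.

```bash
python3 -m creep '-0.3 0 -0.7 0 0 0 1;0 0 -0.8 0 0 0 1;0 0 -0.5 0 0 0 1;0 0 0 0 0 0 1;0 0 0 0 0 0 1' >/dev/null; python3 -c "
from plant import manip
print(manip.close_job())"
```

```text
the job is handed in; nothing more can be done
None
```

The pin is through both ears and the block with its head against the near ear (it stopped firmly at 16 N), the carving is upright, the gripper is clear, and the job was handed in after about 21 s; no verdict came back.

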